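# Clamp the pine blank in the routing jig

### The arm

A 6-joint arm with a two-finger parallel gripper is mounted at the origin on the work surface. World frame = base frame: x ahead of the robot, y to its left, z up, the work surface at z = 0. Lengths are in m, angles in rad, forces in N, time in s.
With the tool pointing down it reaches from about 0.275 to 0.875 m from the base axis. Payload 12.5 kg.
Tool frame: the origin (TCP) lies between the finger pads; the fingertips stand 17 mm ahead of it and the grasp point (between the pads) lies 2 mm behind it; z points along the fingers, y is the line along which they close (so a half turn about z gives the same grasp; the last joint's range is limited). The gripper opens to 85 mm and grips with 20 to 120 N. Pads are 22 mm wide; open, the fingers measure 114 mm over their backs; the gripper's body (76 mm by 85 mm) begins 54 mm behind the grasp point. The pads swing forward as they close: fully open they stand 13 mm farther back than shut.
Start: joints at [-1.325, 0.351, 1.652, -0, 1.139, -0.085], TCP at [0.179, -0.52, 0.248] pointing down, gripper open.
Joint ranges: [-2.75, 2.75], [-0.79, 2.1], [0.01, 2.65], [-1.57, 4.71], [0.07, 3.14], [-2.87, 2.87]. Speed limits (rad/s): [2.22, 2.22, 2.79, 3.14, 3.14, 3.14].

### API

Orientations are given as a unit quaternion [x, y, z, w].
In Python, from cell import monitor, capture, job gives the robot as it stands.
- The arm moves only by the tool step_arm, never from a script. Its argument "increments" is a list of rows, each a list of 6 numbers: the shift along the tool's x, y, z in m, then the turn, a rotation vector about the tool's x, y, z in degrees. In form: [[x, y, z, wx, wy, wz], ...]. A call has 1 to 20 rows; each row shifts and turns the commanded pose from where the row before left it, along the tool's axes as they then stand; what a row does not reach is not made up. A row lasts 1/10 s, in which the tool goes at most 50 mm and 8.59 degrees, less where a joint would pass 70% of its speed; a pose out of reach is approached as far as the arm can. A call is refused whole if a number of a shift passes 0.05 or a number of a turn 8.59, either way. A call with a gripper value outside its range is refused whole. "hand" is the gripper's target within -1 to 1 (shut at 1, half-way at 0, fully open at -1), set as the call begins (left out, the last holds). The fingers move at their own pace and stop on an object; "force" is the grip in N (left out, the last holds). Time passes only in rows, so rows that do not move let the fingers close. It gives the time, the measured TCP pose, the force, the opening and the grip force at its end, in the units of the state.
- monitor.sense(): the state, without advancing time (a new reading comes with each control period).
- capture(name): name is "side" or "top"; returns a dict with "image" (400x640x3 uint8, blue, green, red), "fov_y" (degrees; the focal length in pixels is half the picture's height over the tangent of half this angle, whatever the lens; pixels are square), "cx", "cy" (the principal point, pixels), "distortion" ([k1, k2, p1, p2, k3] as OpenCV has them; the pictures are not rectified), "extrinsics" (4x4, takes a point from camera to world coordinates). Camera axes: x right, y up, looking along -z (the intrinsics and any distortion apply to the point x, -y, -z); pixel columns grow to the right and rows downward; lengths in m; the calibration is good to about 2 mm. A picture is of the moment at which its call begins. There is no depth.
- job.finish_job(): hands the job in; it is judged then, once.
The state is a dict: "time_s": time; "q": joint angles; "joint_vel": joint speeds; "joint_efforts": joint torques, N m; "position": TCP position; "tcp_rot": TCP orientation; "contact_force": force on the tool from outside, world axes, zero at the start; "wrist_torque": the same for the moment, N m; "width": finger opening in m; "gripper_force": force on a finger pad.
Only numpy, scipy, OpenCV 4.12 (cv2) and the standard library are available. Lean on these libraries where they do the work, as an engineer would, in place of code of your own. Each camera call takes 0.05 s, during which the arm holds its last target. There are 200 camera calls.

### The job

Clamp the pine blank in the routing jig: with the back of a finger swing the aluminium clamp strap over the blank until it is fully home against its stop pin, and only then push the red cam lever all the way down so that the foot grips the blank. Only push, gently, with the fingers: do not grasp or lift anything, leave the blank where it lies against its fence, do not disturb the other things on the bench, and finish clear of everything.

Things in the scene. Friction and masses are not known exactly. Their poses are not given: they have to be found in the camera images.
- jig: Dark brown plate 300 (x) x 240 (y) x 18 mm, screwed to the bench, turned up to 25 deg. Origin: centre of its underside; z up. On it: grey fence along x (18 mm wide, centred y +45 mm) and grey end stop (60 mm along y, centred x -101, y -5 mm), both 36 mm above the bench; steel pivot post (32 mm wide, x -30, y +85, top 53 mm); steel stop pin (12 mm wide, x -48, y -81, top 66 mm).
- strap (a joint): Swing of the clamp strap about the upright pivot post, rad. 0 = fully home against the stop pin: the strap then points along the jig's -y, across the blank. Positive values are swung aside, turning anticlockwise seen from above: at 1.57 it points along the jig's +x, away from the robot. Range 0 to 1.6. Friction 0.2 N m (1.5 N at the end); it stays where it is left.
- strap_pivot (a point): Point on the strap's pivot axis at half the strap's height, 62 mm above the bench. Its -y axis points along the strap to the free end, its z axis up.
- strap_push (a point): Mid-width, mid-height point of the strap near its free end, 148 mm from the pivot axis, 62 mm above the bench. The strap is an aluminium bar 24 mm wide, 18 mm high (53 to 71 mm above the bench), ending 15 mm beyond this point. Same axes as strap_pivot: to close the strap it is pushed on its +x side face, towards its -x.
- lever (a joint): Cam lever, rad: 0 = up (rising 1.25 rad (72 deg) above the strap, leaning towards the pivot), 1.2 = pushed fully down (0.05 rad short of level, lying over the strap, its tip just past the pivot). Starts between 0 and 0.35. Friction 0.25 N m (about 3 N at the tip); it stays where it is left. The last part presses the foot onto the blank.
- lever_hinge (a point): Middle of the lever's level hinge on top of the strap, 85 mm from the pivot axis, 83 mm above the bench.
- lever_tip (a point): End of the lever, 100 mm from its hinge, mid-thickness. The outer 46 mm is a red plastic grip 24 mm wide and 11 mm thick; the rest is steel, 18 mm wide and 8 mm thick. It moves in the upright plane along the strap: push it on its face that looks away from the pivot, towards the pivot and down.
- foot: Black rubber foot, 20 mm across and 6 mm thick, on a spindle under the strap below the lever hinge; origin: centre of its lower face, 45 to 47 mm above the bench (2 to 4 mm above the blank) before the lever is pushed. The cam drives it down onto the blank.
- blank: Loose pine blank 180 x 70 x 25 mm lying flat on the jig plate along the jig's x, within 2 mm of the grey fence, its top 43 mm above the bench. Origin: centre of its underside (18 mm above the bench); x along its length.
- pencil: Red pencil, 168 mm long, 8 mm thick, lying on the robot side of the jig plate. Not to be moved. Origin at its underside, middle of the body.
- offcut: Pine offcut 100 x 45 x 40 mm on the bench beside the jig's -y side. Not to be moved. Origin: centre of its underside.
- glue: Yellow glue bottle with a red cap, 60 mm across, 170 mm tall, standing to the left. Not to be moved. Origin: centre of its underside.
- screwdriver: Screwdriver lying to the left. Not to be moved.
- tape: Roll of pale tape, 96 mm across, 25 mm high, lying to the right. Not to be moved.
- spanner: Steel spanner lying to the right. Not to be moved.
- lath: Thin pine lath 200 x 42 x 14 mm lying to the right. Not to be moved. Origin: centre of its underside.
Not all that is in view belongs to the job. Leave any green or orange look-alike of the blank alone.

How it is judged:
By the outcome, as a careful person would: the job done as asked, in the order asked, and still so for the second after the job is handed in, with the robot touching nothing.
It also fails if it takes over 51 s, if anything falls off the work surface, if the arm or the gripper's body presses on something with over 40 N, if the wrist force passes 120 N, or if a joint passes its speed limit or range.

## Working session

There is one attempt and no reset: what is moved stays moved. The work goes in short steps, Python scripts to look and compute and a tool call to move; the robot and the scene stay as the last step left them, time stands still between calls to the robot, and variables do not carry over. Pictures are saved under pics/ and viewed, at most 10 in all, crops included, and the job is handed in when it is done.

Besides the shell and the picture viewer there is one more tool, called after "Call:" in YAML: its name, and indented under it one key for each argument. step_arm: Moves the arm, as the interface text tells. Its arguments: {"type":"object","properties":{"increments":{"type":"array","items":{"type":"array","items":{"type":"number"}}},"hand":{"type":"number"},"force":{"type":"number"}},"required":["increments"]}

```bash
mkdir -p pics
cat > h.py <<'E'
import numpy as np, cv2
from cell import monitor, capture, job
def cam(name):
    c=capture(name); im=np.array(c["image"]); h=im.shape[0]
    f=h/2/np.tan(np.radians(c["fov_y"])/2)
    c["K"]=np.array([[f,0,c["cx"]],[0,f,c["cy"]],[0,0,1.]]); c["D"]=np.array(c["distortion"],float); c["E"]=np.array(c["extrinsics"]); c["im"]=im
    return c
def ray(c,px):
    u=cv2.undistortPoints(np.array([[px]],float),c["K"],c["D"])[0,0]
    return c["E"][:3,3], c["E"][:3,:3]@np.array([u[0],-u[1],-1])
def onz(c,px,z):
    o,d=ray(c,px); return o+d*(z-o[2])/d[2]
def proj(c,P):
    P=np.atleast_2d(P); q=(P-c["E"][:3,3])@c["E"][:3,:3]; q=q*[1,-1,-1]
    return cv2.projectPoints(q,np.zeros(3),np.zeros(3),c["K"],c["D"])[0][:,0]
E
python3 - <<'E'
from h import *
for n in("top","side"):
    c=cam(n); cv2.imwrite(f"pics/{n}0.png",c["im"]); print(n,c["K"][0,0],c["E"].round(3).tolist(),c["D"])
s=monitor.sense(); print(s)
E
```

```text
top 455.3251650031974 [[0.025, 0.997, -0.072, 0.362], [-1.0, 0.026, 0.004, -0.032], [0.006, 0.072, 0.997, 1.467], [0.0, 0.0, 0.0, 1.0]] [-0.06240062  0.          0.          0.          0.        ]
side 411.1140543176255 [[0.998, 0.045, -0.034, 0.402], [-0.055, 0.631, -0.774, -1.065], [-0.014, 0.774, 0.633, 0.958], [0.0, 0.0, 0.0, 1.0]] [-0.10761629  0.          0.          0.          0.        ]
{'time_s': 0.1, 'q': array([-1.32461333e+00,  3.51175134e-01,  1.65235694e+00, -2.03161547e-05,
        1.13909691e+00, -8.45705580e-02]), 'joint_vel': array([ 6.11996374e-04, -1.37227155e-03, -1.12290389e-03,  7.09640434e-04,
       -7.97238557e-05,  4.50562734e-04]), 'joint_efforts': array([ 1.49306426e-03, -5.06830931e+01, -2.91875535e+01, -8.99487929e-06,
        2.63800408e-03,  4.27076955e-06]), 'position': array([ 0.17858274, -0.51990566,  0.2478174 ]), 'tcp_rot': array([ 9.86355566e-01,  1.64628152e-01, -5.10193456e-05, -5.15731039e-04]), 'contact_force': array([-1.02345298,  0.51061094,  0.02595582]), 'wrist_torque': array([-0.05887176,  0.02588818, -0.00083383]), 'gripper_force': 0.0, 'width': 0.08586556189242878}
```

View pics/top0.png

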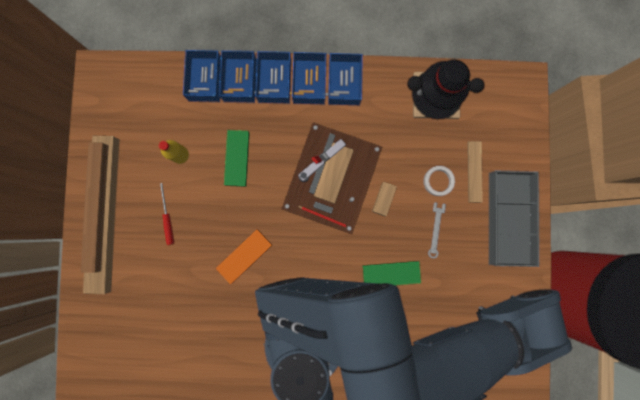

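View pics/side0.png

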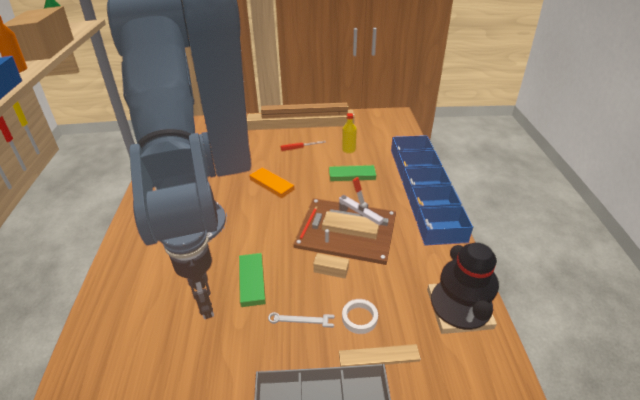

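The top view shows the jig with its plate corners near (313,124), (382,149), (352,232) and (283,209). The strap runs from about (305,176) to (343,143), with the pine blank at about (334,174). I'll enlarge both views.

Run:
```python
from h import *
a=cv2.imread("pics/top0.png")[115:240,275:405]; b=cv2.imread("pics/side0.png")[165:280,285:410]
r=lambda i:cv2.resize(i,(400,int(400*i.shape[0]/i.shape[1])),interpolation=cv2.INTER_CUBIC)
a,b=r(a),r(b); h=max(len(a),len(b)); o=np.zeros((h,800,3),np.uint8); o[:len(a),:400]=a;o[:len(b),400:]=b
cv2.imwrite("pics/crop1.png",o)
```

```text
(no output)
```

View pics/crop1.png

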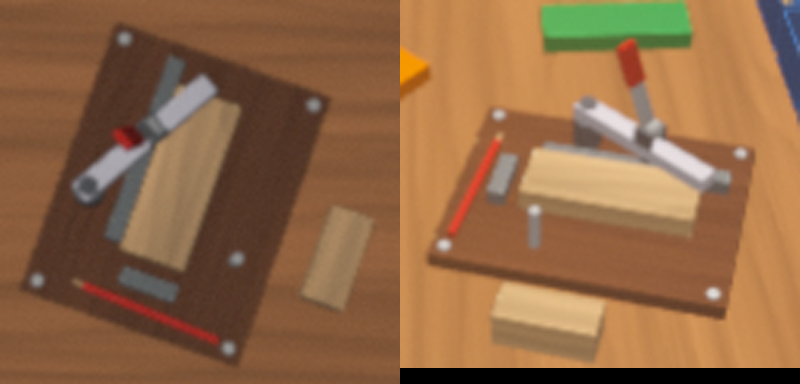

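```bash
cat > fit.py <<'E'
from h import *
from scipy.optimize import least_squares
T=cam("top");S=cam("side")
t=lambda u,v:(275+u/3.077,115+v/3.077)
s=lambda u,v:(285+(u-400)/3.2,165+v/3.2)
J=[(-.15,.12,.018),(.15,.12,.018),(.15,-.12,.018),(-.15,-.12,.018),(-.048,-.081,.066)]
tp=[t(20,290),t(118,22),t(329,97),t(238,365),t(236,258)]
sp=[s(429,258),s(493,107),s(754,152),s(724,310),s(534,211)]
def R(a): return np.array([[np.cos(a),-np.sin(a),0],[np.sin(a),np.cos(a),0],[0,0,1]])
def mod(p):
    x,y,a,st,lv=p
    w=lambda q:R(a)@np.array(q)+[x,y,0]
    piv=np.array([-.03,.085,0])
    ws=lambda r,z,off=0.:w(piv+R(st)@np.array([off,-r,0])+[0,0,z])
    L=1.25-lv
    tip=ws(.085-.1*np.cos(L),.083+.1*np.sin(L))
    return w,ws,tip
def res(p):
    w,ws,tip=mod(p); W=[w(q) for q in J]+[ws(.163,.071,-.012),ws(.163,.071,.012),ws(0,.075)]
    W2=[w(q) for q in J]+[ws(0,.075)]
    r1=proj(T,W)-(tp+[t(204,74),t(217,90),t(88,185)]); r2=proj(S,W2)-(sp+[s(588,103)])
    r3=np.vstack([proj(T,tip)-t(123,137),proj(S,tip)-s(627,44)])
    return np.vstack([r1,r2,r3])
if __name__=="__main__":
    f=least_squares(lambda p:res(p).ravel(),[.5,0,-.33,1.04,.2],loss="soft_l1")
    p=f.x; print(p.round(4)); print(res(p).round(1).tolist())
    w,ws,tip=mod(p); print("piv",ws(0,.062),"push",ws(.148,.062),"hinge",ws(.085,.083),"tip",tip,"pin",w(J[4]))
    q=p.copy();q[3]=0; w,ws,tip=mod(q); print("home push",ws(.148,.062),"hinge",ws(.085,.083),"tip",tip)
    np.save("p.npy",p)
E
python3 fit.py
```

```text
[ 0.5376 -0.0771 -0.2866  1.063   0.0346]
[[0.4, 0.9], [-2.4, -0.2], [-0.3, -2.0], [1.3, -0.3], [1.2, -0.9], [3.3, 4.0], [-6.2, -6.7], [-0.1, 0.5], [17.2, -47.5], [80.8, 11.3], [-7.8, 47.7], [-93.2, -16.9], [0.2, -0.4], [-1.1, -0.9], [0.3, -0.1], [-0.4, -0.7]]
piv [0.53287293 0.0129238  0.062     ] push [ 0.63658381 -0.09266054  0.062     ] hinge [ 0.59243661 -0.04771585  0.083     ] tip [ 0.56805426 -0.02289305  0.17675142] pin [ 0.46868307 -0.14121789  0.066     ]
home push [ 0.49103709 -0.12904015  0.062     ] hinge [ 0.50884559 -0.06860954  0.083     ] tip [ 0.51868116 -0.03523393  0.17675142]
```

```bash
sed -i 's/^sp=.*/sp=[s(493,107),s(754,152),s(724,310),s(429,258),s(534,211)]/; s/ws(.163,.071,-.012),ws(.163,.071,.012)/ws(.163,.071,.012),ws(.163,.071,-.012)/' fit.py; python3 fit.py
```

```text
[ 0.5374 -0.0784 -0.3155  1.0505  0.0575]
[[-0.1, -0.5], [-0.4, -0.7], [1.1, -0.5], [0.1, 0.4], [1.0, -0.2], [0.0, -0.8], [0.8, -0.2], [0.3, -0.2], [-1.6, -0.7], [0.1, -1.6], [0.2, -0.5], [-1.7, -1.4], [-0.5, -0.5], [-0.4, -0.7], [0.7, 0.1], [-0.5, -0.2]]
piv [0.53527651 0.01166901 0.062     ] push [ 0.63452689 -0.09811879  0.062     ] hinge [ 0.59227842 -0.05138479  0.083     ] tip [ 0.56751071 -0.0239875   0.17592981] pin [ 0.4666606  -0.14055404  0.066     ]
home push [ 0.48935709 -0.12902714  0.062     ] hinge [ 0.50890387 -0.06913621  0.083     ] tip [ 0.52036296 -0.03402581  0.17592981]
```

Call:
step_arm:
  increments:
    - [0.0362,-0.0165,0,0,0,0]
    - [0.0362,-0.0165,0,0,0,0]
    - [0.0362,-0.0165,0,0,0,0]
    - [0.0362,-0.0165,0,0,0,0]
    - [0.0362,-0.0165,0,0,0,0]
    - [0.0362,-0.0165,0,0,0,0]
    - [0.0362,-0.0165,0,0,0,0]
    - [0.0362,-0.0165,0,0,0,0]
    - [0.0362,-0.0165,0,0,0,0]
    - [0.0362,-0.0165,0,0,0,0]
    - [0.0362,-0.0165,0,0,0,0]
    - [0.0362,-0.0165,0,0,0,0]
    - [0.0362,-0.0165,0,0,0,0]
    - [0.0362,-0.0165,0,0,0,0]
    - [0.0362,-0.0165,0,0,0,0]
    - [0.0362,-0.0165,0,0,0,0]
    - [0.0362,-0.0165,0,0,0,0]
  hand: 1
  force: 20

```text
time_s: 2.0
position: [0.6706, -0.0536, 0.2482]
tcp_rot: [0.986, 0.165, -0.0, -0.0]
contact_force: [0.4, -1.3, -0.2]
width: -0.0
gripper_force: 0.0
```

Call:
step_arm:
  increments:
    - [0,0,0,0,0,-8.07]
    - [0,0,0,0,0,-8.07]
    - [0,0,0,0,0,-8.07]
    - [0,0,0,0,0,-8.07]
    - [0,0,0,0,0,-8.07]
    - [0,0,0,0,0,-8.07]
    - [0,0,0,0,0,-8.07]
    - [0,0,0.01,0,0,-8.07]
    - [0,0,0.01,0,0,-8.07]
    - [0,0,0.01,0,0,-8.07]
    - [0,0,0.01,0,0,-8.07]
    - [0,0,0.01,0,0,-8.07]
    - [0,0,0.01,0,0,-8.07]
    - [0,0,0.01,0,0,-8.07]
    - [0,0,0,0,0,0]
    - [0,0,0,0,0,0]

```text
time_s: 3.6
position: [0.6696, -0.055, 0.1784]
tcp_rot: [0.409, 0.912, -0.0, -0.0]
contact_force: [-1.4, 0.3, 0.6]
width: 0.0002
gripper_force: 0.0
```

Call:
step_arm:
  increments:
    - [0,0,0.02,0,0,0]
    - [0,0,0.02,0,0,0]
    - [0,0,0.02,0,0,0]
    - [0,0,0.02,0,0,0]
    - [0,0,0.02,0,0,0]
    - [0,0,0.01,0,0,0]
    - [0,0,0,0,0,0]

```text
time_s: 4.3
position: [0.6692, -0.0549, 0.0675]
tcp_rot: [0.408, 0.913, -0.0, -0.001]
contact_force: [0.2, 0.4, 1.0]
width: -0.0001
gripper_force: 0.0
```

```bash
cat > pic.py <<'E'
import sys
from h import *
a=cam("top")["im"][105:235,275:405]; b=cam("side")["im"][140:270,285:415]
r=lambda i:cv2.resize(i,(400,400),interpolation=cv2.INTER_CUBIC)
cv2.imwrite(sys.argv[1],np.hstack([r(a),r(b)]))
E
python3 pic.py pics/c2.png
```

```text
(no output)
```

View pics/c2.png

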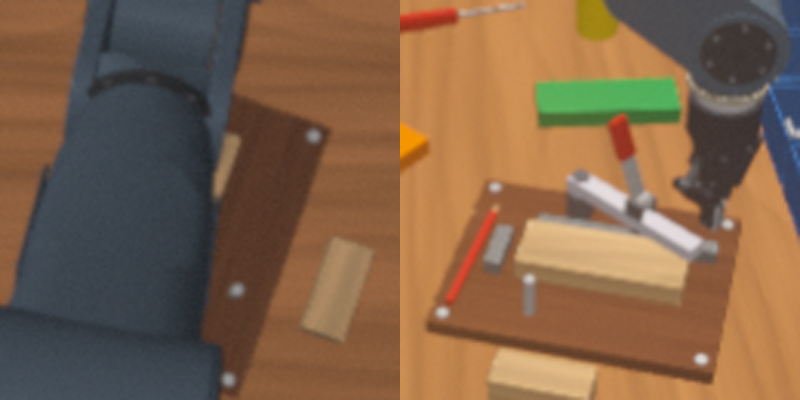

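The finger (side crop about (712,215)) stands on the strap's far (+x) side near its free end, clear of the lever. Next I push along the arc.

Call:
step_arm:
  increments:
    - [0,-0.008,0,0,0,0]
    - [0,-0.008,0,0,0,0]
    - [0,-0.006,0,0,0,0]
    - [0,-0.004,0,0,0,0]
    - [-0.001,-0.0061,0,0,0,2.5]
    - [-0.001,-0.0061,0,0,0,2.5]
    - [-0.001,-0.0061,0,0,0,2.5]
    - [-0.001,-0.0061,0,0,0,2.5]

```text
time_s: 5.2
position: [0.6337, -0.0909, 0.0686]
tcp_rot: [0.486, 0.874, 0.0, 0.001]
contact_force: [1.3, -0.7, -0.6]
width: -0.0
gripper_force: 0.7
```

Call:
step_arm:
  increments:
    - [-0.001,-0.0061,0,0,0,2.5]
    - [-0.001,-0.0061,0,0,0,2.5]
    - [-0.001,-0.0061,0,0,0,2.5]
    - [-0.001,-0.0061,0,0,0,2.5]
    - [-0.001,-0.0061,0,0,0,2.5]
    - [-0.001,-0.0061,0,0,0,2.5]
    - [-0.001,-0.0061,0,0,0,2.5]
    - [-0.001,-0.0061,0,0,0,2.5]
    - [-0.001,-0.0061,0,0,0,2.5]
    - [-0.001,-0.0061,0,0,0,2.5]

```text
time_s: 6.2
position: [0.5806, -0.1217, 0.0687]
tcp_rot: [0.664, 0.748, 0.0, 0.001]
contact_force: [1.6, -1.6, -0.4]
width: 0.0002
gripper_force: 0.8
```

```bash
cat > where.py <<'E'
from h import *
from fit import mod,R
p=np.load("p.npy"); s=monitor.sense(); piv=mod(p)[1](0,0)
d=s["position"]-piv; x,y=s["tcp_rot"][:2]; ya=2*np.arctan2(y,x)-np.pi/2
l=R(-p[2])@d; print("jig rel pivot",l.round(4),"r",np.hypot(*d[:2]),"tool ang-jig deg",np.degrees(ya-p[2]),"strap if touching",np.degrees(np.arctan2(l[0],-l[1])-np.arcsin(.0265/np.hypot(*l[:2]))),s["contact_force"].round(1),s["time_s"])
E
python3 where.py; python3 pic.py pics/c3.png
```

```text
jig rel pivot [ 0.0839 -0.1128  0.0686] r 0.14062075246568786 tool ang-jig deg 24.93702543565241 strap if touching 25.78373497336992 [ 0.1 -0.2 -0.1] 6.3
```

View pics/c3.png

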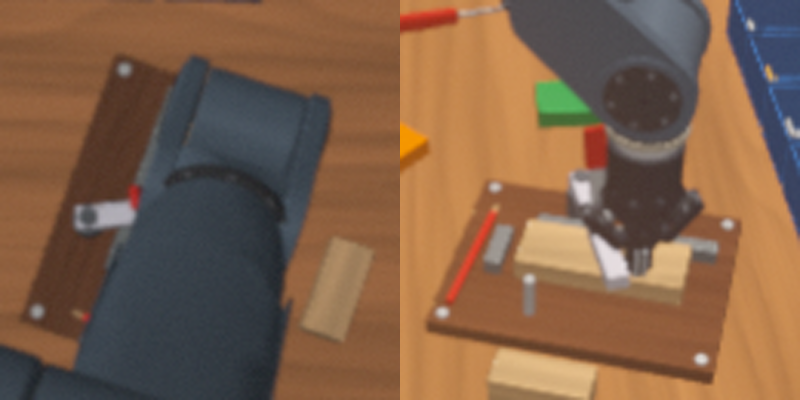

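The strap is following the finger: its end is at about (615,280) in the side crop, with roughly 26° still to go.

Call:
step_arm:
  increments:
    - [-0.001,-0.0061,0,0,0,2.5]
    - [-0.001,-0.0061,0,0,0,2.5]
    - [-0.001,-0.0061,0,0,0,2.5]
    - [-0.001,-0.0061,0,0,0,2.5]
    - [-0.001,-0.0061,0,0,0,2.5]
    - [-0.001,-0.0061,0,0,0,2.5]
    - [-0.001,-0.0061,0,0,0,2.5]
    - [-0.001,-0.0061,0,0,0,2.5]
    - [-0.0005,-0.003,0,0,0,1.5]

```text
time_s: 7.3
position: [0.5287, -0.1276, 0.0684]
tcp_rot: [0.791, 0.612, 0.0, 0.0]
contact_force: [0.7, -0.9, -0.9]
width: -0.0004
gripper_force: 0.8
```

Call:
step_arm:
  increments:
    - [0,-0.002,0,0,0,1]
    - [0,-0.002,0,0,0,1]
    - [0,-0.0015,0,0,0,0]

```text
time_s: 7.6
position: [0.5234, -0.126, 0.0683]
tcp_rot: [0.802, 0.598, 0.0, 0.0]
contact_force: [1.7, -2.3, 1.5]
width: 0.0002
gripper_force: 0.8
```

```bash
python3 where.py
```

```text
jig rel pivot [ 0.0312 -0.1345  0.0683] r 0.13805735829477134 tool ang-jig deg 1.5427839792518356 strap if touching 2.0062790737504455 [ 0.   0.1 -0.5] 7.7
```

Small steps now, watching the force.

Call:
step_arm:
  increments:
    - [0,-0.0015,0,0,0,0.5]
    - [0,-0.0015,0,0,0,0.5]
    - [0,0,0,0,0,0]

```text
time_s: 8.0
position: [0.5202, -0.125, 0.0683]
tcp_rot: [0.807, 0.591, -0.0, -0.0]
contact_force: [0.0, 0.2, 0.1]
width: -0.0002
gripper_force: 0.2
```

Call:
step_arm:
  increments:
    - [0,-0.001,0,0,0,0]
    - [0,-0.001,0,0,0,0]
    - [0,0,0,0,0,0]

```text
time_s: 8.3
position: [0.5184, -0.1245, 0.0683]
tcp_rot: [0.807, 0.591, -0.0, -0.0]
contact_force: [0.4, -0.5, -0.2]
width: 0.0
gripper_force: 0.4
```

Call:
step_arm:
  increments:
    - [0,-0.001,0,0,0,0]
    - [0,0,0,0,0,0]

```text
time_s: 8.5
position: [0.5175, -0.1242, 0.0683]
tcp_rot: [0.807, 0.591, -0.0, -0.0]
contact_force: [0.8, -0.9, -0.4]
width: -0.0003
gripper_force: 0.4
```

Call:
step_arm:
  increments:
    - [0,-0.001,0,0,0,0]
    - [0,0,0,0,0,0]

```text
time_s: 8.7
position: [0.5173, -0.1241, 0.0684]
tcp_rot: [0.807, 0.591, 0.001, 0.001]
contact_force: [4.8, -3.1, -2.6]
width: 0.0001
gripper_force: 2.5
```

Call:
step_arm:
  increments:
    - [0,-0.001,0,0,0,0]
    - [0,0,0,0,0,0]

```text
time_s: 8.9
position: [0.5171, -0.1241, 0.0685]
tcp_rot: [0.807, 0.591, 0.001, 0.002]
contact_force: [9.0, -3.9, -6.0]
width: -0.0004
gripper_force: 4.6
```

```bash
python3 where.py; python3 pic.py pics/c4.png
```

```text
jig rel pivot [ 0.0249 -0.1347  0.0685] r 0.1369723689156626 tool ang-jig deg 0.502190932056358 strap if touching -0.6799248242812349 [ 8.5 -3.2 -5.9] 9.0
```

View pics/c4.png

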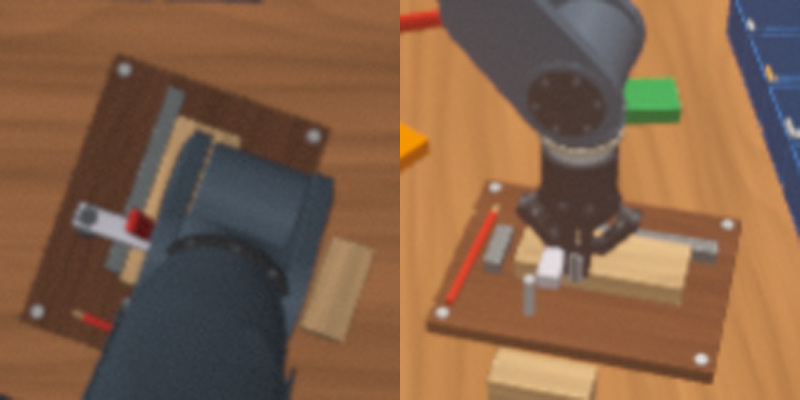

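The strap end (550,268 in the side crop) now sits at the stop pin, and the force rose to 9 N against a hard stop, so it is home. I back off, rise, and come in front of the lever.

Call:
step_arm:
  increments:
    - [0,0.01,0,0,0,0]
    - [-0.01,0.02,0,0,0,0]
    - [-0.01,0.01,0,0,0,0]
    - [0,0,-0.03,0,0,0]
    - [0,0,-0.03,0,0,0]
    - [0,0,-0.03,0,0,0]
    - [0,0,-0.018,0,0,0]
    - [0,-0.03,0,0,0,0]
    - [0,-0.033,0,0,0,0]
    - [0,0,0,0,0,0]

```text
time_s: 10.1
position: [0.4845, -0.1348, 0.1759]
tcp_rot: [0.807, 0.591, -0.001, -0.002]
contact_force: [0.9, 0.3, -0.8]
width: 0.0002
gripper_force: 0.0
```

```bash
python3 where.py; python3 pic.py pics/c5.png
```

```text
jig rel pivot [ 0.0004 -0.1551  0.1765] r 0.15510666099548742 tool ang-jig deg 0.4894387835442596 strap if touching -9.673676453181407 [ 0.1 -0.8 -0.4] 10.2
```

View pics/c5.png

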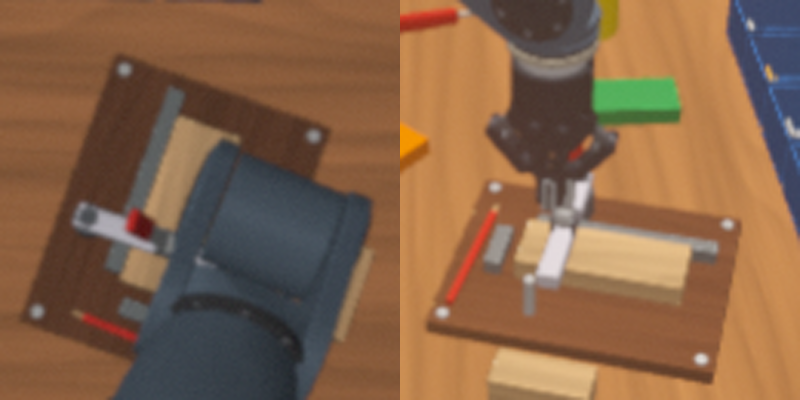

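The strap lies across the blank against the pin (side crop about (537,275)). The lever's red grip is at top crop (140,220), and the fingers are in its plane on the free-end side. I advance to the lever.

Call:
step_arm:
  increments:
    - [0.02,-0.002,0,0,0,0]
    - [0.02,0,0,0,0,0]
    - [0.015,0,0,0,0,0]
    - [0.01,0,0,0,0,0]
    - [0.005,0,0,0,0,0]
    - [0,0,0,0,0,0]

```text
time_s: 10.9
position: [0.5071, -0.0681, 0.1762]
tcp_rot: [0.807, 0.591, -0.0, -0.0]
contact_force: [-0.3, -0.2, -0.4]
width: 0.0
gripper_force: 0.0
```

Call:
step_arm:
  increments:
    - [0.004,0,0,0,0,0]
    - [0.004,0,0,0,0,0]
    - [0.003,0,0,0,0,0]

```text
time_s: 11.2
position: [0.5103, -0.0579, 0.1763]
tcp_rot: [0.807, 0.591, 0.0, 0.0]
contact_force: [0.2, -0.6, -0.6]
width: 0.0
gripper_force: 0.0
```

```bash
python3 where.py
python3 - <<'E'
import numpy as np
# TCP jig-rel-pivot y and z along lever arc
P=[]
for L in np.linspace(1.19,.05,20):
    a=.08*np.cos(L)-.0055*np.sin(L); z=.083+.08*np.sin(L)+.0055*np.cos(L)
    P.append((-.085+a-.011,z+.017))
P=np.array(P); print(P[0],P[-1]); print(np.diff(P,axis=0).round(4).tolist())
E
```

```text
jig rel pivot [-0.0022 -0.0737  0.1763] r 0.07372845533399 tool ang-jig deg 0.5192311038543111 strap if touching -22.756986676757606 [ 0.3  0.4 -0.3] 11.3
[-0.07137324  0.17631365] [-0.01637486  0.10949146]
[[0.0045, -0.0016], [0.0044, -0.0019], [0.0043, -0.0021], [0.0042, -0.0024], [0.004, -0.0026], [0.0039, -0.0029], [0.0037, -0.0031], [0.0035, -0.0033], [0.0033, -0.0035], [0.0031, -0.0037], [0.0028, -0.0039], [0.0026, -0.0041], [0.0023, -0.0042], [0.0021, -0.0043], [0.0018, -0.0045], [0.0016, -0.0046], [0.0013, -0.0046], [0.001, -0.0047], [0.0007, -0.0048]]
```

Call:
step_arm:
  increments:
    - [0.003,0,0,0,0,0]
    - [0.0045,0,0.0016,0,0,0]
    - [0.0044,0,0.0019,0,0,0]
    - [0.0043,0,0.0021,0,0,0]
    - [0.0042,0,0.0024,0,0,0]
    - [0.004,0,0.0026,0,0,0]

```text
time_s: 11.9
position: [0.5179, -0.0343, 0.1656]
tcp_rot: [0.807, 0.591, 0.0, 0.0]
contact_force: [-0.2, -0.4, 4.5]
width: -0.0005
gripper_force: 1.6
```

Call:
step_arm:
  increments:
    - [0.0039,0,0.0029,0,0,0]
    - [0.0037,0,0.0031,0,0,0]
    - [0.0035,0,0.0033,0,0,0]
    - [0.0033,0,0.0035,0,0,0]
    - [0.0031,0,0.0037,0,0,0]

```text
time_s: 12.4
position: [0.523, -0.0177, 0.1489]
tcp_rot: [0.807, 0.591, 0.0, 0.0]
contact_force: [0.9, 0.7, 3.5]
width: -0.0
gripper_force: 1.6
```

```bash
python3 where.py; python3 pic.py pics/c6.png
```

```text
jig rel pivot [-0.0029 -0.0317  0.1485] r 0.031848509972365255 tool ang-jig deg 0.5232635922384837 strap if touching -61.58978963075836 [ 0.  -0.5  0.1] 12.5
```

View pics/c6.png

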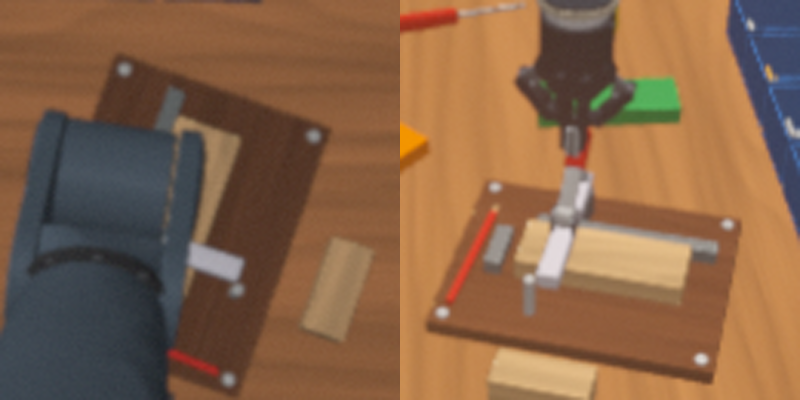

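The fingers press on the red grip (side crop about (575,150)), and the lever is going down with about 4 N. The strap is still at the pin.

Call:
step_arm:
  increments:
    - [0.0028,0,0.0039,0,0,0]
    - [0.0026,0,0.0041,0,0,0]
    - [0.0023,0,0.0042,0,0,0]
    - [0.0021,0,0.0043,0,0,0]
    - [0.0018,0,0.0045,0,0,0]

```text
time_s: 13.1
position: [0.5265, -0.0066, 0.1278]
tcp_rot: [0.807, 0.591, 0.0, -0.0]
contact_force: [-0.1, 1.6, 3.2]
width: 0.0
gripper_force: 1.6
```

Call:
step_arm:
  increments:
    - [0.0016,0,0.0046,0,0,0]
    - [0.0013,0,0.0046,0,0,0]
    - [0,0,0,0,0,0]

```text
time_s: 13.4
position: [0.5272, -0.004, 0.1183]
tcp_rot: [0.807, 0.591, -0.0, -0.0]
contact_force: [0.5, -0.2, 0.4]
width: 0.0004
gripper_force: 0.0
```

Call:
step_arm:
  increments:
    - [0.001,0,0.003,0,0,0]
    - [0,0,0.003,0,0,0]
    - [0,0,0,0,0,0]

```text
time_s: 13.7
position: [0.5276, -0.0031, 0.1127]
tcp_rot: [0.807, 0.591, 0.0, -0.0]
contact_force: [-0.3, -0.2, 0.3]
width: 0.0003
gripper_force: 0.0
```

Call:
step_arm:
  increments:
    - [0,0,0.002,0,0,0]
    - [0,0,0.001,0,0,0]
    - [0,0,0,0,0,0]

```text
time_s: 14.0
position: [0.5277, -0.0031, 0.11]
tcp_rot: [0.807, 0.591, 0.0, 0.0]
contact_force: [0.5, 1.9, 1.4]
width: 0.0005
gripper_force: 0.9
```

Call:
step_arm:
  increments:
    - [0,0,0.0015,0,0,0]
    - [0,0,0,0,0,0]

```text
time_s: 14.2
position: [0.5278, -0.0031, 0.1089]
tcp_rot: [0.807, 0.591, 0.0, 0.0]
contact_force: [-1.4, 3.2, 9.3]
width: -0.0002
gripper_force: 4.0
```

Call:
step_arm:
  increments:
    - [0,0,0.0015,0,0,0]
    - [0,0,0,0,0,0]

```text
time_s: 14.4
position: [0.528, -0.0031, 0.1084]
tcp_rot: [0.807, 0.591, 0.0, 0.0]
contact_force: [-4.9, 2.9, 21.8]
width: 0.0
gripper_force: 10.7
```

Call:
step_arm:
  increments:
    - [0,0,0.001,0,0,0]
    - [0,0,0,0,0,0]

```text
time_s: 14.6
position: [0.5281, -0.0031, 0.1081]
tcp_rot: [0.807, 0.591, 0.001, 0.0]
contact_force: [-9.8, 4.1, 30.7]
width: -0.0
gripper_force: 15.3
```

Call:
step_arm:
  increments:
    - [0,0,0.001,0,0,0]
    - [0,0,0,0,0,0]
    - [0,0,0,0,0,0]

```text
time_s: 14.9
position: [0.5282, -0.0031, 0.1078]
tcp_rot: [0.807, 0.591, 0.001, 0.001]
contact_force: [-12.2, 3.1, 39.6]
width: 0.0004
gripper_force: 20.0
```

It has reached a hard stop: 40 N with only 0.3 mm of movement per mm commanded. I retreat and check.

Call:
step_arm:
  increments:
    - [0,0,-0.003,0,0,0]
    - [0,0,-0.005,0,0,0]
    - [0,0,-0.02,0,0,0]
    - [0,0,-0.04,0,0,0]
    - [0,0,-0.04,0,0,0]
    - [0,0,-0.04,0,0,0]
    - [-0.04,0,0,0,0,0]
    - [-0.04,0,0,0,0,0]
    - [-0.04,0,0,0,0,0]
    - [-0.04,0,0,0,0,0]
    - [-0.04,0,0,0,0,0]
    - [-0.04,0,0,0,0,0]
    - [-0.04,0,0,0,0,0]
    - [-0.04,0,0,0,0,0]
    - [-0.04,0,0,0,0,0]
    - [-0.04,0,0,0,0,0]
    - [0,0,0,0,0,0]
    - [0,0,0,0,0,0]

```text
time_s: 16.7
position: [0.4063, -0.3849, 0.2524]
tcp_rot: [0.807, 0.59, -0.0, -0.001]
contact_force: [0.3, -0.0, -0.3]
width: 0.0001
gripper_force: 0.0
```

```bash
python3 pic.py pics/c7.png
python3 - <<'E'
from h import *
from fit import mod,t,s
p=np.load("p.npy");p[3]=0
T=cam("top");S=cam("side")
for lv in(1.1,1.2):
    p[4]=lv; w,ws,tip=mod(p); P=[tip+[0,0,.0055],ws(.163,.071,-.012),ws(.163,.071,.012)]
    print(((proj(T,P)-[275,105])*400/130).round(0).tolist(),((proj(S,P)-[285,140])*400/130+[400,0]).round(0).tolist())
print(monitor.sense()["position"])
E
```

```text
[[75.0, 207.0], [238.0, 281.0], [246.0, 259.0]] [[583.0, 146.0], [534.0, 274.0], [557.0, 278.0]]
[[74.0, 208.0], [238.0, 281.0], [246.0, 259.0]] [[583.0, 153.0], [534.0, 274.0], [557.0, 278.0]]
[ 0.40722234 -0.38379538  0.25307168]
```

View pics/c7.png

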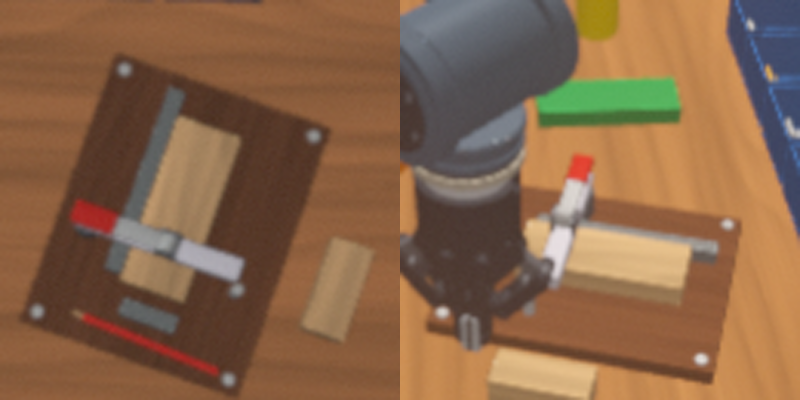

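The strap is home against the pin (top crop end at (240,270), as predicted). The lever lies level, with its tip at side row 155 against 153 predicted. The blank, pencil and offcut are unmoved.

```bash
python3 -c "
from cell import job; print(job.finish_job())"
```

```text
the job is handed in; nothing more can be done
None
```

The pine blank is clamped: the strap is home against its stop pin, the cam lever was then pushed fully down, the arm finished clear of everything, and the job is handed in.

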